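# Swing the magnifier clear and brush out the beaker

### The job

Swing the bench magnifier's arm sideways so that its lens is well clear of the steel beaker, with at least a hand's breadth (100 mm) of open space between them seen from above. Then lift the bottle brush off its rest, stand it bristles down on the beaker's floor and let go so that it leans there by itself; take it again by the upper half of its handle, hold it upright, and scrub straight up and down: twice up to half the beaker's depth and back down to its floor. Leave the brush standing in the beaker, the beaker upright where it stood, the magnifier clear, and the wash bottle and tube rack undisturbed.

Things in the scene. Friction and masses are not known exactly. Their poses are not given: they have to be found in the camera images.
- magnifier (a joint): Bench magnifier: a level arm swinging about an upright post. Angle in rad, -0.25 to 1.7, near 0 at the start (lens above the beaker); it grows counter-clockwise seen from above, carrying the lens to the robot's right (-y). Friction 0.25 N m: it stays where left. Arm bar (22 mm wide) and lens ring lie 258 to 292 mm above the bench; only the grip is higher.
- pivot (a point): Point on the magnifier's hinge axis, 270 mm above the bench. The steel post below it has a radius of 11 mm (a collar and hub of 20 mm at the top, up to 292 mm) and a grey foot of radius 60 mm, 22 mm high.
- lens (a point): Centre of the magnifier's round lens, 280 mm from the hinge axis; the white ring around it has an outer radius of 64 mm and is 28 mm thick.
- lens_grip (a point): The black round upright grip on the magnifier's arm, 20 mm in diameter, 190 mm from the hinge axis on the line from hinge to lens. It stands from the top of the arm bar (281 mm above the bench) up to 340 mm; this point is on its axis at 315 mm.
- beaker: Loose plain steel beaker, open at the top, round: outer radius 60 mm (rim 62 mm), height 130 mm, wall 4 mm, inner floor 5 mm above its underside, about 0.45 kg. Origin at the centre of its underside, z up.
- brush: Bottle brush, 260 mm long, 90 g, lying in its rest. x axis: from bristles to handle end. Origin on the axis 180 mm from the bristle tip, midway between the rest's supports, 52 mm above the bench: take it there. Round wooden handle, 22 mm thick, from 110 to 260 mm from the tip; thin steel neck; bristle head 32 mm thick, the first 85 mm.
- bristle_tip (a point): Centre of the bristle end of the brush, on its axis. The end is rounded: let go, the brush does not balance upright but leans on the beaker's rim.
- handle_end (a point): Centre of the handle's end, on the brush axis, 260 mm from the bristle tip.
- rest: Fixed white brush rest: a plate 170 x 70 x 8 mm with two notched supports 130 mm apart (10 mm thick, 42 mm wide, 55 mm high); the handle lies in the notches, open at the top. Origin at the centre of its underside; x axis parallel to the brush at the start.
- wash_bottle: Bystander: loose white plastic wash bottle with a red cap, 64 mm in diameter, 160 mm high; origin at the centre of its underside.
- tube_rack: Bystander: loose grey tube rack with four capped tubes, 66 x 130 mm, 102 mm high; origin at the centre of its underside.
Things that resemble listed ones, but are neither listed nor needed, are in the scene too. There is more than one size of the beaker; the one meant has the size given above.

How it is judged:
On the way, in this order (a step that is already met when the one before it is completed fails the run):
1. the lens is swung clear of the beaker, more than 200 mm between their centres, and the arm stands still (horizontal distance between lens and beaker above 0.2 m and velocity of joint magnifier between -0.05 and 0.05 rad/s), for 0.2 s.
2. the brush stands in the beaker, bristles down, let go and still, the lens still clear (z of bristle_tip in the frame of beaker between 0 and 0.04 m and horizontal distance between bristle_tip and beaker below 0.056 m and horizontal distance between lens and beaker above 0.2 m and linear speed of brush below 0.03 m/s and contact force between the fingers and brush below 0.1 N), for 0.3 s.
3. first stroke up: the brush, held within 0.4 rad of upright and within 100 mm of its handle's end, has its bristle tip 50 to 120 mm above the beaker's underside (distance between the grasp point and handle_end below 0.1 m and angle between brush's own x axis and vertical below 0.4 rad and contact force between the fingers and brush above 0.3 N and horizontal distance between bristle_tip and beaker below 0.056 m and z of bristle_tip in the frame of beaker between 0.05 and 0.12 m), for 0.05 s.
4. first stroke down: held upright, bristle tip less than 25 mm above the beaker's underside (distance between the grasp point and handle_end below 0.1 m and angle between brush's own x axis and vertical below 0.4 rad and contact force between the fingers and brush above 0.3 N and horizontal distance between bristle_tip and beaker below 0.056 m and z of bristle_tip in the frame of beaker below 0.025 m), for 0.05 s.
5. second stroke up (all of step 3), for 0.05 s.
6. second stroke down (all of step 4), for 0.05 s.
At the end, for the whole second after the job is handed in: The brush stands in the beaker let go and at rest, bristle tip inside and less than 40 mm above the beaker's underside; the beaker upright (within 0.1 rad) and within 60 mm of where it stood; the lens centre more than 200 mm from the beaker's, seen from above (all of step 2 and angle between beaker's own z axis and vertical below 0.1 rad and distance of beaker from where it was at the start of the episode below 0.06 m); the robot touches nothing.
It fails at once if the beaker is tipped by more than 0.35 rad (angle between beaker's own z axis and vertical above 0.35 rad).
It fails at once if the wash bottle or the tube rack is pushed more than 30 mm or tipped (distance of any of wash_bottle, tube_rack from where it was at the start of the episode above 0.03 m or angle between any of wash_bottle, tube_rack's own z axis and vertical above 0.3 rad).
It also fails if it takes over 72 s, if anything falls off the work surface, if the arm or the gripper's body presses on something with over 40 N, if the wrist force passes 120 N, or if a joint passes its speed limit or range.

### The arm

A 6-joint arm with a two-finger parallel gripper is mounted at the origin on the work surface. World frame = base frame: x ahead of the robot, y to its left, z up, the work surface at z = 0. Lengths are in m, angles in rad, forces in N, time in s.
With the tool pointing down it reaches from about 0.425 to 0.95 m from the base axis. Payload 3.5 kg.
Tool frame: the origin (TCP) lies between the finger pads; the fingertips stand 19 mm ahead of it and the grasp point (between the pads) is the TCP; z points along the fingers, y is the line along which they close (so a half turn about z gives the same grasp; the last joint's range is limited). The gripper opens to 85 mm and grips with 20 to 120 N. Pads are 22 mm wide; open, the fingers measure 114 mm over their backs; the gripper's body (76 mm by 85 mm) begins 54 mm behind the grasp point. The pads swing forward as they close: fully open they stand 13 mm farther back than shut.
Start: joints at [1.088, 0.286, 1.577, -0, 1.279, -0.15], TCP at [0.22, 0.638, 0.25] pointing down, gripper open.
Joint ranges: [-2.77, 2.77], [-0.9, 2.22], [0.21, 2.48], [-1.53, 4.67], [0.24, 2.81], [-2.84, 2.84]. Speed limits (rad/s): [2.79, 2.79, 3.14, 3.14, 3.14, 3.14].

### API

Orientations are given as a unit quaternion [x, y, z, w].
In Python, from plant import monitor, eyes, ctrl gives the robot as it stands.
- The arm moves only by the shell command python3 -m handwheel 'ROWS' [FORCE]. ROWS is JSON, a list of rows, each a list of 7 numbers: the shift along the tool's x, y, z in units of 40 cm (1.0 is 40 cm), then the turn, a rotation vector about the tool's x, y, z in units of pi rad (1.0 is pi rad), then the opening, from -1 (shut) to 1 (fully open). A call has 1 to 12 rows; each row is the pose to reach, as a shift and turn from the pose commanded when the call began, along the tool's axes at that moment, turning the shorter way round; what a row does not reach only later rows make up. A row lasts 1/8 s, in which the tool goes at most 62.5 mm and 10.7 degrees, less where a joint would pass 70% of its speed; a pose out of reach is approached as far as the arm can. A call with a number of a shift or a turn outside -1 to 1 is refused whole. A call with a gripper value outside its range is refused whole. The fingers move at their own pace and stop on an object; FORCE is the grip in N (left out, the last holds). Time passes only in rows, so rows that repeat a pose let the fingers close. It gives the time, the measured TCP pose, the force, the opening and the grip force at its end, in the units of the state.
- monitor.get_state(): the state, without advancing time (a new reading comes with each control period).
- eyes.read_camera(name): name is "scene" or "top"; returns the picture (420x560x3 uint8, red, green, blue); there is no depth.
- eyes.camera_params(name): a dict with "K" (3x3 intrinsics, pixels), "k1" (the pictures are not rectified: a ray, as slopes to the right and down, at radius r is drawn at 1 + k1 r^2 times it, then the intrinsics apply), "R" (3x3) and "t" (3): a world point X has camera coordinates R X + t. Camera axes: x right, y down, z forward; pixel columns grow to the right and rows downward; lengths in m; the calibration is good to about 2 mm. A picture is of the moment at which its call begins. camera_params takes no time and is no camera call.
- ctrl.sign_off(): hands the job in; it is judged then, once.
The state is a dict: "time": time; "qpos": joint angles; "dq": joint speeds; "joint_efforts": joint torques, N m; "eef_pos": TCP position; "tcp_rot": TCP orientation; "contact_force": force on the tool from outside, world axes, zero at the start; "wrist_torque": the same for the moment, N m; "opening": opening from 0.0 (shut) to 1.0 (fully open); "finger_force": force on a finger pad.
Only numpy, scipy, OpenCV 4.12 (cv2) and the standard library are available. Lean on these libraries where they do the work, as an engineer would, in place of code of your own. Each camera call takes 0.05 s, during which the arm holds its last target. There are 200 camera calls.

## Working session

There is one attempt and no reset: what is moved stays moved. The work goes in short steps, Python scripts to look and compute and a shell command to move; the robot and the scene stay as the last step left them, time stands still between calls to the robot, and variables do not carry over. Pictures are saved under pics/ and viewed, at most 10 in all, crops included, and the job is handed in when it is done.

```bash
mkdir -p pics; ls
cat > h.py <<'E'
import numpy as np, cv2
from plant import monitor, eyes, ctrl
from scipy.spatial.transform import Rotation as Rn
def snap(n,name):
    im=eyes.read_camera(n); cv2.imwrite(f'pics/{name}.png',im[:,:,::-1]); return im
def ray(n,u,v):
    p=eyes.camera_params(n);K=np.array(p['K']);R=np.array(p['R']);t=np.array(p['t'])
    d=np.array([p['k1'],0,0,0]) 
    q=cv2.undistortPoints(np.array([[[u,v]]],float),K,d)[0,0]
    return -R.T@t, R.T@np.array([q[0],q[1],1])
def onz(n,u,v,z):
    c,d=ray(n,u,v); return c+d*(z-c[2])/d[2]
def two(a,b):
    c1,d1=ray('scene',*a);c2,d2=ray('top',*b)
    s=np.linalg.lstsq(np.c_[d1,-d2],c2-c1,rcond=None)[0]
    A=c1+d1*s[0];B=c2+d2*s[1];return (A+B)/2,np.linalg.norm(A-B)
def proj(n,X):
    p=eyes.camera_params(n)
    return cv2.projectPoints(np.atleast_2d(X).astype(float),cv2.Rodrigues(np.array(p['R']))[0],np.array(p['t'],float),np.array(p['K']),np.array([p['k1'],0,0,0],float))[0][:,0]
def blobs(m,amin=60):
    n,l,s,c=cv2.connectedComponentsWithStats(m.astype(np.uint8))
    for i in range(1,n):
        if s[i,4]>=amin: print(s[i],c[i].round(1))
def rel(target):  # world xyz -> row shift in tool axes
    s=monitor.get_state();R=Rn.from_quat(s['tcp_rot']).as_matrix()
    return (R.T@(np.array(target)-s['eef_pos'])/0.4).round(4)
E
python3 - <<'E'
from h import *
a=snap('scene','s0');b=snap('top','t0')
for n in('scene','top'):
    p=eyes.camera_params(n);print(n,p['k1'],ray(n,280,210))
s=monitor.get_state();print(s)
E
```

```text
pics
scene -0.16946105131892256 (array([0.94274927, 0.63374443, 1.28338268]), array([-0.31323746, -0.52254286, -0.79309148]))
top 0.021471707737652997 (array([ 0.36225823, -0.06388374,  1.20592413]), array([ 0.21216997, -0.01759589, -0.97715185]))
{'time': 0.1, 'qpos': array([ 1.08801553e+00,  2.87141752e-01,  1.57804129e+00,  8.83872911e-06,
        1.27860301e+00, -1.49989283e-01]), 'dq': array([-0.00110079, -0.00106443, -0.00428436,  0.00105305,  0.00080124,
        0.00048976]), 'joint_efforts': array([ 8.94567784e-04, -4.07294548e+01, -2.93700081e+01, -1.34351103e-04,
        3.45699089e-03,  1.86955765e-05]), 'eef_pos': array([0.22021235, 0.63747877, 0.24903654]), 'tcp_rot': array([ 1.65630129e-01,  9.86187334e-01, -1.04095042e-03, -3.45240271e-04]), 'contact_force': array([-0.21763843,  0.31288866, -0.98074704]), 'wrist_torque': array([0.01538385, 0.00475612, 0.00762435]), 'finger_force': 0.0, 'opening': 0.9956255679498832}
```

View pics/s0.png

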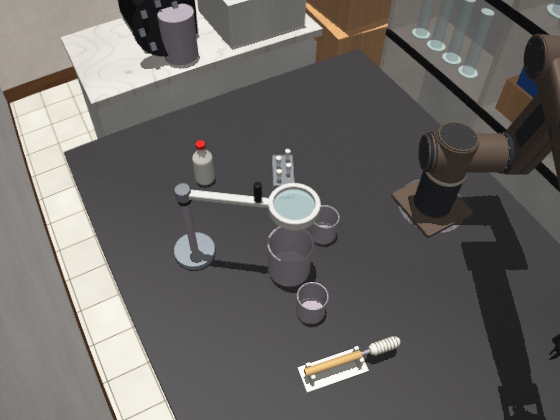

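View pics/t0.png

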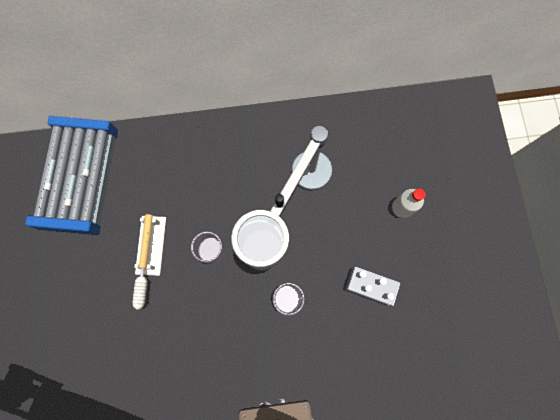

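Scene view: the magnifier hub is at (183,190), the grip at (258,190), the lens at (294,206), and the brush in its rest at (335,367). There are three steel beakers, at (290,255), (323,225) and (312,304). The one under the lens (290,255) is much the biggest, so it fits 120 mm x 130 mm. In the top view it lies under the lens at (262,240), with small ones at (207,247) and (288,299). I'll confirm this in an enlarged crop and measure.

Run:
```python
from h import *
a=cv2.imread('pics/s0.png');b=cv2.imread('pics/t0.png')
A=cv2.resize(a[170:330,230:362],None,fx=3,fy=3.0);B=cv2.resize(b[180:340,180:312],None,fx=3,fy=3)
cv2.imwrite('pics/crop1.png',np.hstack([A,B])[:, :])
print(A.shape)
for nm,s,t in[('hub',(183,190),(320,133)),('grip',(258,186),(279.5,200)),('lens',(294,205.5),(260.5,239)),('foot',(194.5,250),(312,170)),('cap',(200.5,145),(419.5,195)),('hend',(307,371),(149,216)),('tip',(399,343),(139,307))]:
    print(nm,*two(s,t))
for im,n in((a,'scene'),(b,'top')):
    h=cv2.cvtColor(im,cv2.COLOR_BGR2HSV)
    m=(h[...,0]>8)&(h[...,0]<25)&(h[...,1]>90)&(h[...,2]>110)
    print(n,'wood');blobs(m)
    print('white');blobs((h[...,1]<45)&(h[...,2]>185),100)
    print('black');blobs((h[...,2]<22),15)
```

```text
(480, 396, 3)
hub [ 0.7315981  -0.1953692   0.28618065] 0.004604206076348544
grip [ 0.57573297 -0.08215496  0.3290794 ] 0.0023799707324327454
lens [ 0.50487048 -0.02887512  0.27033999] 0.0015586766717343113
foot [ 0.73105544 -0.19585445  0.01076158] 0.00035704936612477597
cap [ 0.58462998 -0.44897758  0.14707021] 0.001769545844542158
hend [0.64229794 0.28541793 0.05199096] 0.001644099097757547
tip [0.39431462 0.33357174 0.03664894] 0.0039457967676656425
scene wood
[306   2  43  38 412] [326.8  22.7]
[353  23  35  13  92] [373.8  28.6]
[304 350  58  26 473] [332.5 362.8]
white
[  61    0  261  104 6894] [142.2  55.2]
[158   4  35  18 418] [175.8  13.2]
[   10    79   165   341 17254] [ 85.  249.1]
[ 262  183   59   41 1542] [293.1 204. ]
[189 190  66  13 430] [221.8 195.9]
[175 238  30  28 310] [184.  253.7]
[302 301  20   9 125] [311.7 304.8]
[369 337  31  16 256] [383.8 344.3]
[298 349  71  43 729] [331.  372.6]
black
[119   0  18  35 317] [127.9  10.9]
[178   0  17   9  63] [188.   2.]
[486   0  61  35 526] [516.2  16.6]
[153   7   9   5  19] [156.5   8.8]
[141  19  10  15  78] [14
[... 246 characters left out ...]
5] [184.7 203.5]
[551 345   9  14  34] [555.9 352.9]
top wood
[139 214  14  54 394] [145.4 240.4]
white
[ 498   95   62   60 2400] [528.6 118.9]
[312 127  16  14 161] [319.2 133.6]
[ 93 135  18  87 190] [101.5 179.2]
[281 140  39  65 659] [298.7 169.1]
[ 80 143  12  33 176] [ 85.9 160.1]
[ 43 148  11  42 186] [ 48.4 172.2]
[300 153  32  35 595] [318.  173.7]
[ 62 175  13  33 187] [ 68.  190.8]
[402 197  22  14 163] [412.  204.1]
[ 232  207   57   60 2564] [260.3 237.4]
[133 216  13  93 535] [139.  274.7]
[147 216  19  60 644] [156.7 246.1]
[199 238  23  23 395] [209.4 248.9]
[ 348  267   52   38 1024] [374.2 285.6]
[274 286  25  26 484] [286.  298.7]
black
[276 201   7   6  25] [279.  203.6]
```

View pics/crop1.png

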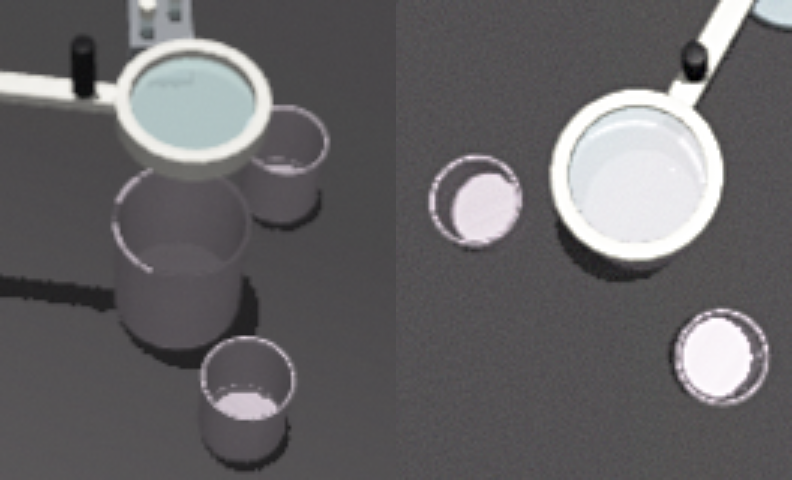

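The crop confirms it: the big beaker under the lens (scene rim centre about (290,244)) has roughly 1.5 times the radius of the two small ones. The hub-to-lens distance measures 0.281 m and hub-to-grip 0.192 m, both as specified. Next I work out the approach to the grip.

Run:
```python
from h import *
print(rel([.22,.638,.42]),rel([.577,-.083,.42]))
print('beaker',onz('scene',290.5,244,.13), 'small', onz('scene',312,292,.08), onz('scene',323,218,.08))
```

```text
[ 1.100e-03  1.000e-04 -4.274e-01] [-1.4313 -1.4119 -0.4248]
beaker [ 0.51860636 -0.01363781  0.13      ] small [0.52645327 0.11575926 0.08      ] [ 0.37280546 -0.07465542  0.08      ]
```

```bash
python3 -m handwheel '[[0,0,-0.15,0,0,0,1],[0,0,-0.3,0,0,0,1],[-0.1,-0.1,-0.425,0,0,0,1],[-0.7,-0.7,-0.425,0,0,0,1],[-0.7,-0.7,-0.425,0,0,0,1],[-0.7,-0.7,-0.425,0,0,0,1],[-0.7,-0.7,-0.425,0,0,0,1],[-0.7,-0.7,-0.425,0,0,-0.106,1],[-0.7,-0.7,-0.425,0,0,-0.106,1],[-0.7,-0.7,-0.425,0,0,-0.106,1]]' 20; python3 -c "
from h import *
print(rel([.577,-.083,.42]),rel([.577,-.083,.325]))"
```

```text
time: 1.35
eef_pos: [0.3945, 0.2797, 0.4199]
tcp_rot: [0.002, 1.0, -0.0, -0.0]
contact_force: [-0.6, 0.0, 0.3]
opening: 1.0
finger_force: 0.0
[-4.604e-01 -9.046e-01  1.000e-04] [-0.4605 -0.9045  0.2376]
```

```bash
python3 -m handwheel '[[-0.46,-0.905,0,0,0,0,1],[-0.46,-0.905,0,0,0,0,1],[-0.46,-0.905,0,0,0,0,1],[-0.46,-0.905,0,0,0,0,1],[-0.46,-0.905,0,0,0,0,1],[-0.46,-0.905,0,0,0,0,1],[-0.46,-0.905,0,0,0,0,1],[-0.46,-0.905,0,0,0,0,1],[-0.46,-0.905,0.12,0,0,0,1],[-0.46,-0.905,0.235,0,0,0,1],[-0.46,-0.905,0.235,0,0,0,1]]'
python3 -m handwheel '[[0,0,0,0,0,0,-0.5],[0,0,0,0,0,0,-0.5],[0,0,0,0,0,0,-0.5],[0,0,0,0,0,0,-0.5],[0,0,0,0,0,0,-0.5],[0,0,0,0,0,0,-0.5]]'; python3 -c "
from h import *
print(monitor.get_state()['qpos'])
for th in (.2,.4,.6,.8,1.0,1.2,1.3): print(rel([.7315+.19*np.cos(2.508+th),-.1955+.19*np.sin(2.508+th),.325]))"
```

```text
time: 2.72
eef_pos: [0.5755, -0.0775, 0.3214]
tcp_rot: [-0.001, 1.0, 0.002, -0.005]
contact_force: [-0.5, 0.3, 0.8]
opening: 1.001
finger_force: 0.0
time: 3.48
eef_pos: [0.5777, -0.0802, 0.3263]
tcp_rot: [-0.0, 1.0, 0.0, -0.0]
contact_force: [0.4, -0.1, -0.1]
opening: 0.249
finger_force: 0.0
[-3.11795424e-01  3.54951737e-02  1.72185146e+00  2.81267707e-05
  1.38435839e+00 -1.88260828e+00]
[ 0.0465 -0.0887  0.0032]
[ 0.0776 -0.1784  0.0032]
[ 0.0902 -0.2723  0.0032]
[ 0.0839 -0.367   0.0032]
[ 0.059  -0.4585  0.0032]
[ 0.0163 -0.5432  0.0032]
[-0.0111 -0.5819  0.0032]
```

```bash
python3 -m handwheel '[[0.027,-0.044,0,0,0,0,-0.55],[0.046,-0.089,0,0,0,0,-0.55],[0.064,-0.133,0,0,0,0,-0.55],[0.078,-0.178,0,0,0,0,-0.55],[0.09,-0.272,0,0,0,0,-0.55],[0.084,-0.367,0,0,0,0,-0.55],[0.059,-0.458,0,0,0,0,-0.55],[0.016,-0.543,0,0,0,0,-0.55],[-0.011,-0.582,0,0,0,0,-0.55],[-0.011,-0.582,0,0,0,0,-0.55]]'
python3 -m handwheel '[[0,0,0,0,0,0,1],[0,0,0,0,0,0,1],[0,0,0,0,0,0,1],[0,0,0,0,0,0,1],[0,0,-0.13,0,0,0,1],[0,0,-0.25,0,0,0,1],[0,0,-0.25,0,0,0,1]]'
python3 - <<'E'
from h import *
a=snap('scene','s1');b=snap('top','t1')
cv2.imwrite('pics/v1.png',np.hstack([a[130:410,140:430],b[100:380,110:440]])[:,:,::-1])
E
```

```text
time: 4.72
eef_pos: [0.5822, -0.3145, 0.3262]
tcp_rot: [0.001, 1.0, -0.001, -0.0]
contact_force: [-0.6, -2.5, 0.6]
opening: 0.227
finger_force: 14.5
time: 5.6
eef_pos: [0.5831, -0.3134, 0.4334]
tcp_rot: [-0.0, 1.0, -0.003, 0.005]
contact_force: [-0.4, 0.2, -0.3]
opening: 0.998
finger_force: 0.0
```

View pics/v1.png

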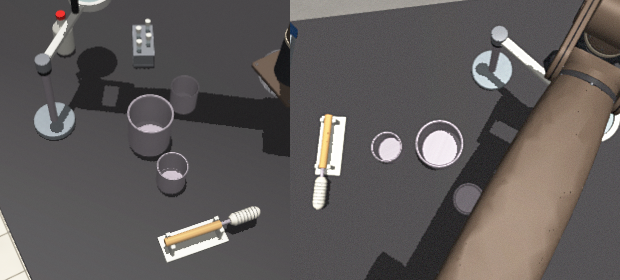

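The lens is now swung far to the right and all three beakers are in view: the big beaker's rim is at about scene (291,247) and top (259.5,245). I measure the beaker, brush and lens next.

Run:
```python
from h import *
a=cv2.imread('pics/s1.png');b=cv2.imread('pics/t1.png')
ends={}
for im,n in((a,'scene'),(b,'top')):
    h=cv2.cvtColor(im,cv2.COLOR_BGR2HSV)
    m=(h[...,0]>8)&(h[...,0]<25)&(h[...,1]>90)&(h[...,2]>100)
    k,l,s,c=cv2.connectedComponentsWithStats(m.astype(np.uint8))
    i=[j for j in range(1,k) if s[j,4]>200 and (c[j][1]>300 if n=='scene' else c[j][0]<200)][0]
    pts=np.argwhere(l==i)[:,::-1].astype(np.float32)
    r=cv2.minAreaRect(pts);bx=cv2.boxPoints(r)
    e=[(bx[j]+bx[(j+1)%4])/2 for j in range(4)]
    e=sorted([(e[0],e[2]),(e[1],e[3])],key=lambda q:-np.linalg.norm(q[0]-q[1]))[0]
    ends[n]=sorted(e,key=lambda q:q[0] if n=='scene' else q[1]); print(n,r,ends[n])
    ends[n].append(r[0])
for i in range(3): print(['hend','hfront','mid'][i],*two(ends['scene'][i],ends['top'][i]))
# rims: bright/edge pixels, radial gradient from guess
def rim(im,n,c0):
    g=cv2.GaussianBlur(cv2.cvtColor(im,cv2.COLOR_BGR2GRAY),(3,3),0).astype(float);P=[]
    for ph in np.arange(0,2*np.pi,.05):
        X=np.array([c0[0],c0[1],.13])
        rr=np.arange(.045,.08,.0005);pr=proj(n,np.c_[X[0]+rr*np.cos(ph),X[1]+rr*np.sin(ph),0*rr+.13])
        v=cv2.remap(g.astype(np.float32),pr[:,0].astype(np.float32),pr[:,1].astype(np.float32),1)[:,0]
        j=v.argmax(); 
        if v[j]>np.median(v)+15: q=onz(n,*pr[j],.13);P.append(q[:2])
    P=np.array(P);s=np.linalg.lstsq(np.c_[2*P,np.ones(len(P))],(P**2).sum(1),rcond=None)[0]
    return s[:2],np.sqrt(s[2]+s[0]**2+s[1]**2),len(P)
for im,n,p in((a,'scene',(291,247)),(b,'top',(259.5,245))):
    c0=onz(n,*p,.13)
    for _ in range(3): c,r,k=rim(im,n,c0);c0=c
    print(n,c,r,k)
print(two((291,247),(259.5,245)))
```

```text
scene ((332.7500305175781, 362.75), (8.22192096710205, 59.134586334228516), 71.56504821777344) [array([304.70004, 372.1    ], dtype=float32), array([360.80002, 353.4    ], dtype=float32)]
top ((145.37196350097656, 240.65243530273438), (7.509344100952148, 53.780155181884766), 6.340191841125488) [array([148.34148, 213.92682], dtype=float32), array([142.40245, 267.37805], dtype=float32)]
hend [0.6485816  0.28597462 0.05367138] 0.00040136755464938997
hfront [0.50053333 0.31232847 0.05124593] 0.0007464271586928383
mid [0.57450005 0.29904423 0.05153698] 0.0012232637620105508
scene [ 0.51665287 -0.01912501] 0.05787044918164362 126
top [ 0.52233744 -0.01835277] 0.054645594031121875 126
(array([ 0.51357523, -0.01770964,  0.10645223]), np.float64(0.00018861606075951432))
```

```bash
cat >> h.py <<'E'
def row(p,z,y):
    """row shift+turn to TCP p with tool z axis z, tool y axis y"""
    s=monitor.get_state();R=Rn.from_quat(s['tcp_rot']);z=np.array(z,float);z/=np.linalg.norm(z)
    y=np.array(y,float);y-=z*(y@z);y/=np.linalg.norm(y)
    T=Rn.from_matrix(np.c_[np.cross(y,z),y,z])
    print((R.inv().apply(np.array(p)-s['eef_pos'])/.4).round(4),((R.inv()*T).as_rotvec()/np.pi).round(4))
def tz(t,a): # tool z tilted a deg from down toward horizontal unit t
    a=np.radians(a);return np.r_[np.array(t)*np.sin(a),-np.cos(a)]
T=(-.9846,.1753); Y=(.1753,.9846,0)
E
python3 - <<'E'
from h import *
row([.584,.2975,.2],tz(T,35),Y)
row([.584,.2975,.052],tz(T,35),Y)
E
```

```text
[-0.0044  1.5262  0.5661] [-0.0174  0.1943  0.0544]
[-0.004   1.5265  0.9361] [-0.0174  0.1943  0.0544]
```

```bash
python3 -m handwheel '[[0,0.15,0,0,0,0,1],[0,0.3,0,0,0,0,1],[0,0.45,0,0,0,0,1],[0,0.6,0,0,0,0,1],[0,0.75,0,0,0,0,1],[0,0.9,0,0,0,0,1],[0,1,0.1,-0.017,0.194,0.054,1],[0,1,0.1,-0.017,0.194,0.054,1],[0,1,0.1,-0.017,0.194,0.054,1],[0,1,0.1,-0.017,0.194,0.054,1],[0,1,0.1,-0.017,0.194,0.054,1]]' 40
python3 - <<'E'
from h import *
print(monitor.get_state()['qpos'].round(2))
row([.584,.2975,.18],tz(T,35),Y)
row([.584,.2975,.052],tz(T,35),Y)
E
```

```text
time: 7.08
eef_pos: [0.582, 0.0869, 0.3825]
tcp_rot: [0.083, 0.949, 0.026, -0.302]
contact_force: [-0.5, -0.8, 0.0]
opening: 1.001
finger_force: 0.0
[-0.05  0.33  1.36  0.08  2.06 -1.43]
[-0.2217  0.5198  0.4628] [-0.0004 -0.0019  0.0001]
[-0.4069  0.5201  0.7238] [-0.0004 -0.0019  0.0001]
```

```bash
python3 -m handwheel '[[-0.07,0.16,0.15,0,0,0,1],[-0.14,0.3,0.3,0,0,0,1],[-0.22,0.42,0.4,0,0,0,1],[-0.222,0.52,0.462,0,0,0,1],[-0.222,0.52,0.462,0,0,0,1],[-0.222,0.52,0.462,0,0,0,1],[-0.222,0.52,0.462,0,0,0,1],[-0.27,0.52,0.53,0,0,0,1],[-0.34,0.52,0.63,0,0,0,1],[-0.407,0.52,0.723,0,0,0,1],[-0.407,0.52,0.723,0,0,0,1]]' 40
python3 - <<'E'
from h import *
row([.584,.2975,.052],tz(T,35),Y)
E
```

```text
time: 8.45
eef_pos: [0.5844, 0.2955, 0.0534]
tcp_rot: [0.084, 0.949, 0.025, -0.303]
contact_force: [0.2, -0.3, -0.1]
opening: 1.001
finger_force: 0.0
[-0.0004  0.0046  0.004 ] [-0.0007 -0.0019 -0.0007]
```

```bash
python3 -m handwheel '[[0,0,0,0,0,0,-1],[0,0,0,0,0,0,-1],[0,0,0,0,0,0,-1],[0,0,0,0,0,0,-1],[0,0,0,0,0,0,-1],[0,0,0,0,0,0,-1],[0.072,0,-0.1,0,0,0,-1],[0.144,0,-0.2,0,0,0,-1],[0.23,0,-0.33,0,0,0,-1],[0.33,0,-0.46,0,0,0,-1],[0.434,0,-0.612,0,0,0,-1],[0.434,0,-0.612,0,0,0,-1]]' 50
python3 - <<'E'
from h import *
a=snap('scene','s2');cv2.imwrite('pics/v2.png',np.hstack([a[100:,200:],snap('top','t2')[100:,50:410]])[:,:,::-1])
print(monitor.get_state()['qpos'].round(2))
E
```

```text
time: 9.95
eef_pos: [0.5854, 0.2984, 0.3621]
tcp_rot: [0.083, 0.951, 0.028, -0.295]
contact_force: [-0.2, 1.1, -1.1]
opening: 0.24
finger_force: 48.9
[ 0.24  0.45  1.24  0.25  2.   -1.12]
```

View pics/v2.png

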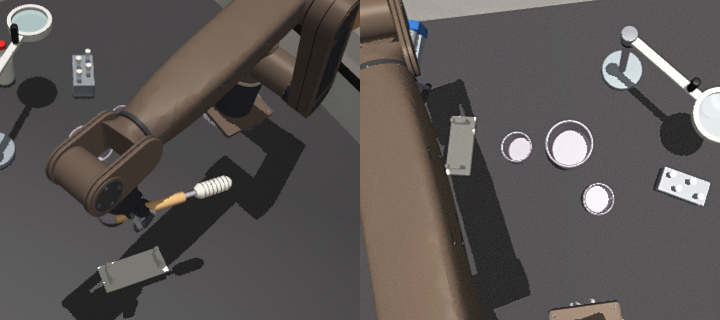

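```bash
cat >> h.py <<'E'
B=np.array([.519,-.018])
def brushrow(lean,off,ztip,L=.195,g=55):
    t=tz(T,lean);p=np.r_[B+np.array(T)*off,ztip]-L*t
    print('tcp',p.round(3));row(p,tz(T,lean-g),Y)
E
python3 - <<'E'
from h import *
s=monitor.get_state();p=np.array(s['eef_pos'])
print(onz('top',259,244,.13),onz('top',404,213,.275))
z=Rn.from_quat(s['tcp_rot']).as_matrix()[:,2];print('tilt',np.degrees(np.arctan2(z[0]*T[0]+z[1]*T[1],-z[2])))
for e in(-5,0,5): print(e,proj('scene',[p+.195*tz(T,90-e),p-.065*tz(T,90-e)]).round(1))
a=cv2.imread('pics/s2.png');h=cv2.cvtColor(a,cv2.COLOR_BGR2HSV)
blobs((h[...,1]<45)&(h[...,2]>150)&(np.arange(560)>380)&(np.arange(420)[:,None]>230))
brushrow(22,.015,.18);brushrow(22,.015,.015)
E
```

```text
[ 0.51302908 -0.01765204  0.13      ] [ 0.5212872  -0.36007309  0.275     ]
tilt 34.78000907163884
-5 [[432.2 276.1]
 [314.  319.3]]
0 [[430.5 280.1]
 [314.1 318.1]]
5 [[428.1 284.3]
 [314.5 316.8]]
[385 276  47  21 486] [410.7 286.1]
tcp [ 0.576 -0.028  0.361]
[-0.0939 -0.807  -0.0758] [ 0.0005 -0.3766  0.0005]
tcp [ 0.576 -0.028  0.196]
[-0.3292 -0.8076  0.263 ] [ 0.0005 -0.3766  0.0005]
```

```bash
python3 -m handwheel '[[-0.01,-0.1,-0.01,0,-0.05,0,-1],[-0.02,-0.22,-0.02,0,-0.1,0,-1],[-0.04,-0.34,-0.03,0,-0.155,0,-1],[-0.05,-0.46,-0.04,0,-0.21,0,-1],[-0.06,-0.58,-0.05,0,-0.265,0,-1],[-0.08,-0.7,-0.06,0,-0.32,0,-1],[-0.094,-0.807,-0.076,0,-0.377,0,-1],[-0.094,-0.807,-0.076,0,-0.377,0,-1],[-0.094,-0.807,-0.076,0,-0.377,0,-1],[-0.094,-0.807,-0.076,0,-0.377,0,-1]]' 50
python3 - <<'E'
from h import *
a=snap('scene','s3');cv2.imwrite('pics/v3.png',cv2.resize(np.hstack([a[120:320,200:400],snap('top','t3')[150:350,180:380]]),None,fx=2,fy=2)[:,:,::-1])
brushrow(22,.015,.18);brushrow(22,.015,.015)
p=monitor.get_state()['eef_pos']
for e in (17,22,27): print(proj('scene',p+.195*tz(T,e)),proj('top',p+.195*tz(T,e)))
E
```

```text
time: 11.3
eef_pos: [0.5764, -0.0275, 0.359]
tcp_rot: [0.083, 0.956, -0.024, 0.281]
contact_force: [-0.4, -0.1, -0.1]
opening: 0.237
finger_force: 49.1
tcp [ 0.576 -0.028  0.361]
[-0.0012 -0.0018 -0.0029] [ 0.0005 -0.001   0.0008]
tcp [ 0.576 -0.028  0.196]
[ 0.2224 -0.0019  0.3437] [ 0.0005 -0.001   0.0008]
[[289.78386763 233.94411177]] [[257.5847363  238.84257587]]
[[295.67649608 231.07933238]] [[257.04882721 244.90546079]]
[[301.40545246 227.95533857]] [[256.4811206 250.7830997]]
```

View pics/v3.png

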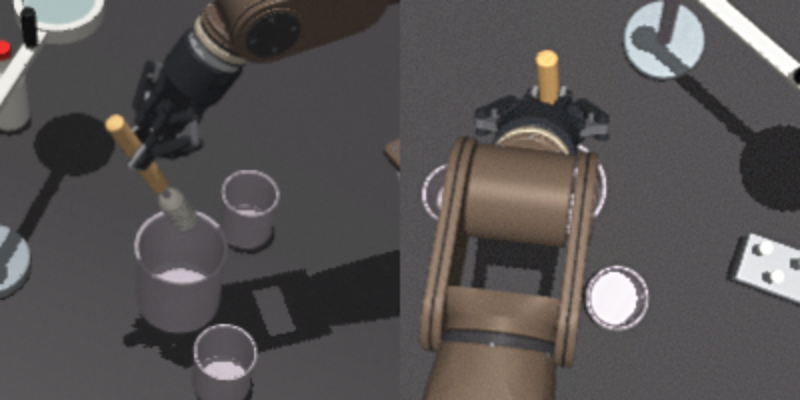

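Both views show the brush held bristles down over the big beaker. Its tip is at scene (292,233), against a predicted (295,231). I lower it in.

```bash
python3 -m handwheel '[[0.03,-0.001,0.046,0,0,0,-1],[0.07,-0.001,0.108,0,0,0,-1],[0.11,-0.001,0.17,0,0,0,-1],[0.15,-0.001,0.232,0,0,0,-1],[0.18,-0.001,0.278,0,0,0,-1],[0.2,-0.001,0.309,0,0,0,-1],[0.21,-0.001,0.325,0,0,0,-1],[0.218,-0.001,0.337,0,0,0,-1],[0.22,-0.001,0.342,0,0,0,-1],[0.22,-0.001,0.342,0,0,0,-1],[0.22,-0.001,0.342,0,0,0,-1]]' 30
python3 - <<'E'
from h import *
brushrow(22,.015,.015)
E
```

```text
time: 12.78
eef_pos: [0.5763, -0.0289, 0.1975]
tcp_rot: [0.084, 0.955, -0.025, 0.282]
contact_force: [-1.1, -0.4, -0.6]
opening: 0.236
finger_force: 49.1
tcp [ 0.576 -0.028  0.196]
[0.0029 0.0018 0.0032] [ 0.0002 -0.0005  0.0004]
```

```bash
python3 -m handwheel '[[0.004,0,0.006,0,0,0,-1],[0.007,0,0.011,0,0,0,-1],[0.007,0,0.011,0,0,0,-1],[0.007,0,0.011,0,0,0,-0.3],[0.007,0,0.011,0,0,0,-0.3],[0.007,0,0.011,0,0,0,1],[0.007,0,0.011,0,0,0,1],[0.007,0,0.011,0,0,0,1],[0.007,0,0.011,0,0,0,1]]' 30
python3 -m handwheel '[[0,0,-0.05,0,0,0,1],[0,0,-0.15,0,0,0,1],[0,0,-0.3,0,0,0,1],[0,0,-0.4,0,0,0,1],[0,0,-0.5,0,0,0,1],[0,0,-0.5,0,0,0,1],[0,0,-0.5,0,0,0,1]]'
python3 - <<'E'
from h import *
a=snap('scene','s4');cv2.imwrite('pics/v4.png',cv2.resize(np.hstack([a[120:320,180:380],snap('top','t4')[150:350,180:380]]),None,fx=2,fy=2)[:,:,::-1])
E
```

```text
time: 13.9
eef_pos: [0.5761, -0.0289, 0.1917]
tcp_rot: [0.084, 0.956, -0.025, 0.282]
contact_force: [1.2, 0.2, -0.1]
opening: 0.999
finger_force: 0.0
time: 14.78
eef_pos: [0.4691, -0.0099, 0.3586]
tcp_rot: [0.084, 0.956, -0.025, 0.281]
contact_force: [-0.6, 0.9, 0.2]
opening: 0.998
finger_force: 0.0
```

View pics/v4.png

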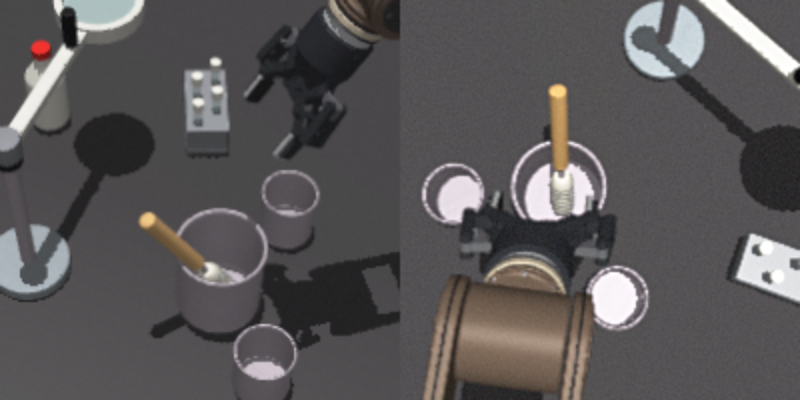

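The brush leans by itself in the big beaker. The handle end is at scene (254,230) and top (259,195), and the bristles are inside. I measure its axis.

```bash
cat > ax.py <<'E'
from h import *
def wood(im,n):
    h=cv2.cvtColor(im,cv2.COLOR_RGB2HSV)
    m=(h[...,0]>8)&(h[...,0]<25)&(h[...,1]>90)&(h[...,2]>90)
    m[:, :200]=0; m[:170]=0; m[:,330:]=0; m[330:]=0
    k,l,s,c=cv2.connectedComponentsWithStats(m.astype(np.uint8));i=1+s[1:,4].argmax()
    pts=np.argwhere(l==i)[:,::-1].astype(np.float32);r=cv2.minAreaRect(pts);bx=cv2.boxPoints(r)
    e=[(bx[j]+bx[(j+1)%4])/2 for j in range(4)]
    e=max([(e[0],e[2]),(e[1],e[3])],key=lambda q:np.linalg.norm(q[0]-q[1]))
    return sorted(e,key=lambda q:q[1])
def axis(s,t):
    A=wood(s,'scene');Bt=wood(t,'top');print(A,Bt)
    H,e1=two(A[0],Bt[0]);F,e2=two(A[1],Bt[1]);d=(H-F)/np.linalg.norm(H-F)
    print('end',H.round(4),'front',F.round(4),e1,e2,'len',np.linalg.norm(H-F),'lean',np.degrees(np.arccos(d[2])),'tip',(H-.26*d).round(3),'d',d.round(3));return H,d
E
python3 - <<'E'
from ax import *
axis(cv2.imread('pics/s4.png')[:,:,::-1],cv2.imread('pics/t4.png')[:,:,::-1])
for im,n,c in(('s4','scene',(290.5,241)),('t4','top',(259.5,243.5))):print(onz(n,*c,.13))
E
```

```text
[array([250.74586, 227.1713 ], dtype=float32), array([279.7514 , 253.27628], dtype=float32)] [array([258.5, 192. ], dtype=float32), array([258.5, 234. ], dtype=float32)]
end [ 0.6214 -0.0366  0.2468] front [ 0.5459 -0.019   0.097 ] 0.0020221373132846667 0.0029893260452680775 len 0.1686340440470047 lean 27.343462405844804 tip [ 0.505 -0.009  0.016] d [ 0.447 -0.104  0.888]
[ 0.51378141 -0.02196841  0.13      ]
[ 0.51416378 -0.01909457  0.13      ]
```

Run:
```python
from ax import *
H,e=two((254,230),(259.3,195.5));F,e2=two((280.5,253.5),(260.3,235));print(H,e,F,e2,np.linalg.norm(H-F));d=(H-F)/np.linalg.norm(H-F);print(d,'tip',H-.26*d)
for k in(.12,.05,-.035): row(H+k*d,tz(T,27),Y)
```

```text
[ 0.61499401 -0.03590347  0.2321402 ] 0.0015299479697373523 [ 0.54287858 -0.02241364  0.08937767] 0.0005248197929099527 0.16051090525513342
[ 0.44928678 -0.08404308  0.88942574] tip [ 0.49817945 -0.01405227  0.00088951]
[-0.4027 -0.0018  0.3126] [1.000e-04 3.313e-01 4.000e-04]
[-0.2514 -0.001   0.4006] [1.000e-04 3.313e-01 4.000e-04]
[-6.770e-02 -1.000e-04  5.074e-01] [1.000e-04 3.313e-01 4.000e-04]
```

```bash
python3 -m handwheel '[[-0.05,0,0.0,0,0.05,0,1],[-0.12,0,0.06,0,0.11,0,1],[-0.2,0,0.13,0,0.17,0,1],[-0.28,0,0.2,0,0.23,0,1],[-0.35,0,0.26,0,0.29,0,1],[-0.403,-0.002,0.313,0,0.331,0,1],[-0.403,-0.002,0.313,0,0.331,0,1],[-0.403,-0.002,0.313,0,0.331,0,1],[-0.403,-0.002,0.313,0,0.331,0,1]]' 30
python3 - <<'E'
from ax import *
H=np.array([.615,-.036,.233]);d=np.array([.449,-.084,.889])
row(H-.035*d,tz(T,27),Y);print(monitor.get_state()['qpos'].round(2))
E
```

```text
time: 16.0
eef_pos: [0.6687, -0.0458, 0.3444]
tcp_rot: [0.085, 0.97, 0.02, -0.228]
contact_force: [0.4, 0.4, 0.4]
opening: 1.001
finger_force: 0.0
[-0.0013  0.0012  0.3975] [-0.0003  0.0027  0.0004]
[-0.21  0.47  1.22 -0.02  1.92 -1.61]
```

```bash
python3 -m handwheel '[[0,0,0.1,0,0,0,1],[0,0,0.2,0,0,0,1],[0,0,0.3,0,0,0,1],[0,0,0.36,0,0,0,1],[0,0,0.39,0,0,0,1],[0,0,0.39,0,0,0,1],[0,0,0.39,0,0,0,-1],[0,0,0.39,0,0,0,-1],[0,0,0.39,0,0,0,-1],[0,0,0.39,0,0,0,-1],[0,0,0.39,0,0,0,-1],[0,0,0.39,0,0,0,-1]]' 30
python3 - <<'E'
from h import *
a=snap('scene','s5');cv2.imwrite('pics/v5.png',cv2.resize(np.hstack([a[120:320,180:380],snap('top','t5')[150:350,180:380]]),None,fx=2,fy=2)[:,:,::-1])
E
```

```text
time: 17.5
eef_pos: [0.6003, -0.0339, 0.2027]
tcp_rot: [0.085, 0.969, 0.02, -0.23]
contact_force: [0.6, -0.4, 1.8]
opening: 0.249
finger_force: 30.8
```

View pics/v5.png

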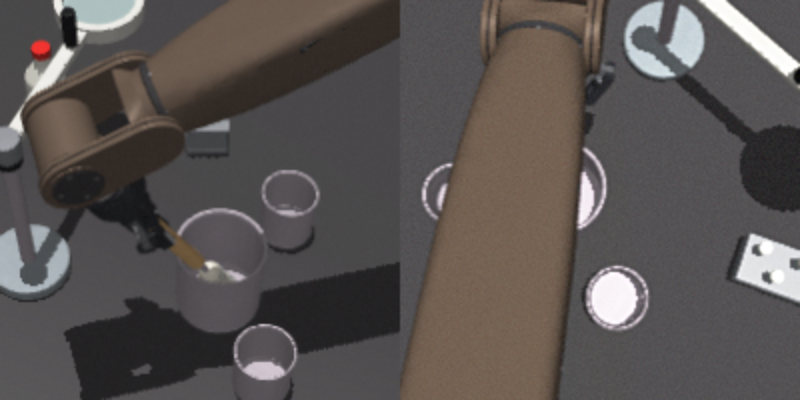

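```bash
sed -i 's/^B=.*/B=np.array([.516,-.019])/' h.py
python3 - <<'E'
from h import *
for a in((27,.014,.007),(20,.012,.02),(13,.008,.025),(6,.004,.03),(0,0,.03)): brushrow(*a,L=.22,g=0)
E
```

```text
tcp [ 0.601 -0.034  0.203]
[-0.0002 -0.0002 -0.001 ] [-0.0002  0.0016  0.0004]
tcp [ 0.578 -0.03   0.227]
[ 0.077  -0.0001 -0.0285] [-0.0002 -0.0373  0.0004]
tcp [ 0.557 -0.026  0.239]
[ 0.1398 -0.     -0.0322] [-0.0002 -0.0762  0.0004]
tcp [ 0.535 -0.022  0.249]
[ 0.2006  0.     -0.028 ] [-1.000e-04 -1.151e-01  4.000e-04]
tcp [ 0.516 -0.019  0.25 ]
[ 2.444e-01  1.000e-04 -9.400e-03] [-1.000e-04 -1.484e-01  4.000e-04]
```

```bash
python3 -m handwheel '[[0.04,0,-0.016,0,-0.018,0,-1],[0.077,0,-0.028,0,-0.037,0,-1],[0.11,0,-0.031,0,-0.057,0,-1],[0.14,0,-0.032,0,-0.076,0,-1],[0.17,0,-0.031,0,-0.095,0,-1],[0.2,0,-0.028,0,-0.115,0,-1],[0.223,0,-0.02,0,-0.132,0,-1],[0.244,0,-0.009,0,-0.148,0,-1],[0.244,0,-0.009,0,-0.148,0,-1],[0.244,0,-0.009,0,-0.148,0,-1]]' 40
python3 - <<'E'
from h import *
a=snap('scene','s6');cv2.imwrite('pics/v6.png',cv2.resize(a[120:320,180:380],None,fx=3,fy=3)[:,:,::-1])
brushrow(0,0,.03,.22,0)
E
```

```text
time: 18.85
eef_pos: [0.5162, -0.0191, 0.2496]
tcp_rot: [0.087, 0.996, 0.0, -0.001]
contact_force: [0.0, -0.3, -0.5]
opening: 0.245
finger_force: 39.1
tcp [ 0.516 -0.019  0.25 ]
[ 0.001   0.0003 -0.001 ] [-0.     -0.0007  0.0004]
```

View pics/v6.png

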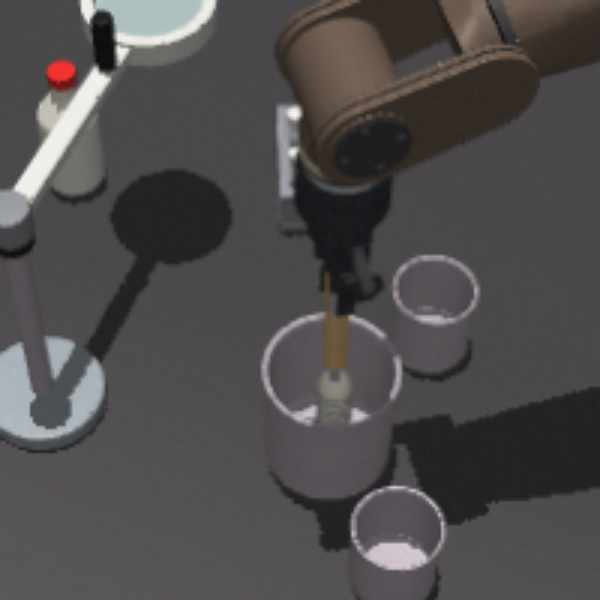

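The brush is upright and centred in the beaker, with the bristles near the floor at crop (335,410). First stroke.

```bash
python3 -m handwheel '[[0,0,-0.05,0,0,0,-1],[0,0,-0.1,0,0,0,-1],[0,0,-0.12,0,0,0,-1],[0,0,-0.12,0,0,0,-1],[0,0,-0.12,0,0,0,-1],[0,0,-0.08,0,0,0,-1],[0,0,-0.02,0,0,0,-1],[0,0,0.02,0,0,0,-1],[0,0,0.04,0,0,0,-1],[0,0,0.04,0,0,0,-1],[0,0,0.04,0,0,0,-1]]' 40
python3 -m handwheel '[[0,0,0.007,0,0,0,-1],[0,0,0.012,0,0,0,-1],[0,0,0.012,0,0,0,-1]]'
```

```text
time: 20.27
eef_pos: [0.5165, -0.0192, 0.2346]
tcp_rot: [0.087, 0.996, -0.0, 0.0]
contact_force: [-0.2, 0.1, -1.2]
opening: 0.244
finger_force: 39.1
time: 20.65
eef_pos: [0.5158, -0.019, 0.2288]
tcp_rot: [0.087, 0.996, 0.0, -0.001]
contact_force: [0.3, -0.5, -0.9]
opening: 0.25
finger_force: 39.1
```

```bash
for i in 1 2 3; do python3 -m handwheel '[[0,0,0.005,0,0,0,-1],[0,0,0.005,0,0,0,-1]]' | grep -E 'eef|contact'; done
```

```text
eef_pos: [0.5162, -0.0191, 0.2274]
contact_force: [-1.0, 0.7, 1.2]
eef_pos: [0.517, -0.0192, 0.2273]
contact_force: [-1.5, -0.7, 6.6]
eef_pos: [0.5177, -0.0194, 0.2272]
contact_force: [-1.6, 0.1, 13.3]
```

Floor contact at TCP z = 0.227 confirms a tip-to-grip length of 0.222 m. Second stroke, ending just touching the floor.

```bash
python3 -m handwheel '[[0,0,-0.05,0,0,0,-1],[0,0,-0.12,0,0,0,-1],[0,0,-0.18,0,0,0,-1],[0,0,-0.18,0,0,0,-1],[0,0,-0.18,0,0,0,-1],[0,0,-0.12,0,0,0,-1],[0,0,-0.06,0,0,0,-1],[0,0,-0.025,0,0,0,-1],[0,0,-0.01,0,0,0,-1],[0,0,-0.01,0,0,0,-1],[0,0,-0.01,0,0,0,-1]]' 40
python3 - <<'E'
from h import *
for a in((7,.004,.01),(14,.008,.01),(22,.012,.01)): brushrow(*a,L=.222,g=0)
E
```

```text
time: 22.78
eef_pos: [0.516, -0.019, 0.2274]
tcp_rot: [0.087, 0.996, 0.0, -0.001]
contact_force: [-1.3, 0.2, 2.5]
opening: 0.243
finger_force: 39.5
tcp [ 0.539 -0.023  0.23 ]
[-0.0577 -0.0001 -0.0075] [-0.0001  0.0383  0.0004]
tcp [ 0.561 -0.027  0.225]
[-1.144e-01 -1.000e-04  4.700e-03] [-0.0001  0.0772  0.0004]
tcp [ 0.586 -0.031  0.216]
[-0.1781 -0.0002  0.0286] [-1.000e-04  1.217e-01  4.000e-04]
```

Now I lean it back towards the rim, release, and retreat along the tool axis.

```bash
python3 -m handwheel '[[-0.029,0,-0.009,0,0.019,0,-1],[-0.058,0,-0.009,0,0.038,0,-1],[-0.086,0,-0.004,0,0.058,0,-1],[-0.114,0,0.003,0,0.077,0,-1],[-0.146,0,0.014,0,0.099,0,-1],[-0.178,0,0.027,0,0.122,0,-1],[-0.178,0,0.027,0,0.122,0,-1],[-0.178,0,0.028,0,0.122,0,-0.3],[-0.178,0,0.028,0,0.122,0,-0.3],[-0.178,0,0.028,0,0.122,0,1],[-0.178,0,0.028,0,0.122,0,1],[-0.178,0,0.028,0,0.122,0,1]]' 30
python3 -m handwheel '[[0,0,0,0,0,0,1],[0,0,-0.06,0,0,0,1],[0,0,-0.15,0,0,0,1],[0,0,-0.3,0,0,0,1],[0,0,-0.45,0,0,0,1],[0.1,0.1,-0.55,0,0,0,1],[0.2,0.3,-0.6,0,0,0,1],[0.2,0.45,-0.6,0,0,0,1],[0.2,0.6,-0.6,0,0,0,1],[0.2,0.6,-0.6,0,0,0,1],[0.2,0.6,-0.6,0,0,0,1],[0.2,0.6,-0.6,0,0,0,1]]'
python3 - <<'E'
from h import *
a=snap('scene','s7');cv2.imwrite('pics/v7.png',cv2.resize(np.hstack([a[120:320,180:380],snap('top','t7')[150:350,180:380]]),None,fx=2,fy=2)[:,:,::-1])
E
```

```text
time: 24.28
eef_pos: [0.586, -0.0314, 0.2158]
tcp_rot: [0.086, 0.978, 0.017, -0.19]
contact_force: [-0.4, -0.3, -0.1]
opening: 0.959
finger_force: 0.0
time: 25.78
eef_pos: [0.6436, 0.2015, 0.4677]
tcp_rot: [0.086, 0.978, 0.016, -0.191]
contact_force: [-0.2, -0.3, -0.2]
opening: 1.003
finger_force: 0.0
```

View pics/v7.png

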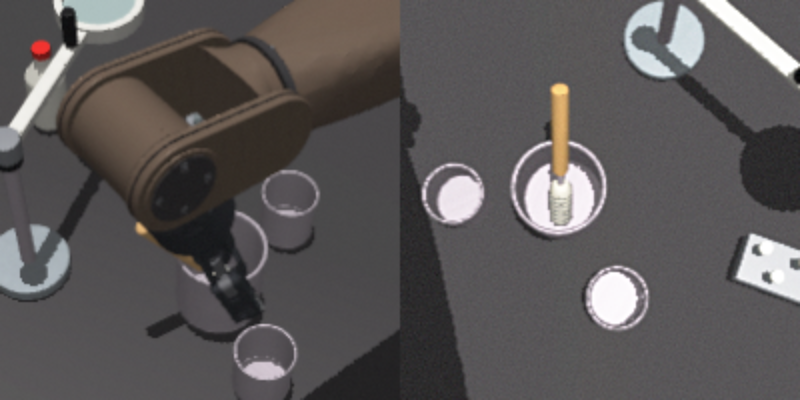

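The top view shows the brush standing in the beaker, its tip inside at crop (561,222). The beaker's rim is unmoved at (558,188), the lens is clear and the robot is away from everything. Handing in.

```bash
python3 -c "
from h import *
print(ctrl.sign_off())"
```

```text
the job is handed in; nothing more can be done
None
```

I handed the job in at about 26 s, but the sign-off returned no verdict: the magnifier is swung clear (lens centre about 340 mm from the beaker's), both scrub strokes are done, the brush stands leaning in the beaker, the beaker looks unmoved, and I saw no sign of the wash bottle or tube rack being disturbed.

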